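# Find the tired spring foot of a record player and flag it

### The arm

A 6-joint arm with a two-finger parallel gripper is mounted at the origin on the work surface. World frame = base frame: x ahead of the robot, y to its left, z up, the work surface at z = 0. Lengths are in m, angles in rad, forces in N, time in s.
With the tool pointing down it reaches from about 0.4 to 0.825 m from the base axis. Payload 7 kg.
Tool frame: the origin (TCP) lies at the very end of the fingers, on their centre line; the grasp point (between the pads) lies 19 mm behind it; z points along the fingers, y is the line along which they close (so a half turn about z gives the same grasp; the last joint's range is limited). The gripper opens to 85 mm and grips with 20 to 120 N. Pads are 22 mm wide; open, the fingers measure 114 mm over their backs; the gripper's body (76 mm by 85 mm) begins 54 mm behind the grasp point. The pads swing forward as they close: fully open they stand 13 mm farther back than shut.
Start: joints at [-0.927, 0.359, 0.012, 0, -1.224, -0.288], TCP at [0.235, -0.633, 0.231] pointing down, gripper open.
Joint ranges: [-3.07, 3.07], [-1.43, 2.12], [-1.02, 1.25], [-3.03, 1.67], [-3.05, -0], [-3.03, 3.03]. Speed limits (rad/s): [2.39, 2.39, 3.01, 3.14, 3.14, 3.14].

### API

Orientations are given as a unit quaternion [x, y, z, w].
In Python, from workcell import arm gives the robot as it stands. The module is installed in compiled form; this text tells all that it offers.
- The arm moves only by the tool send_rows, never from a script. Its argument "motion" is a list of rows, each a list of 7 numbers: the opening, from 0 (shut) to 1 (fully open), then the shift along the tool's x, y, z scaled (see below), then the turn, a rotation vector about the tool's x, y, z scaled (see below). In form: [[jaw, dx, dy, dz, ax, ay, az], ...]. A call has 1 to 12 rows; each row is the pose to reach, as a shift and turn from the pose commanded when the call began, along the tool's axes at that moment, turning the shorter way round; what a row does not reach only later rows make up. The controller multiplies each number of a shift by 300 mm and each number of a turn by 180 degrees. A row lasts 1/10 s, in which the tool goes at most 50 mm and 8.59 degrees, less where a joint would pass 70% of its speed; a pose out of reach is approached as far as the arm can. A call with a number of a shift or a turn outside -1 to 1 is refused whole. A call with a gripper value outside its range is refused whole. The fingers move at their own pace and stop on an object; the grip force is fixed at half the most. Time passes only in rows, so rows that repeat a pose let the fingers close. It gives the time, the measured TCP pose, the force, the opening and the grip force at its end, in the units of the state.
- arm.sense(): the state, without advancing time (a new reading comes with each control period).
- arm.camera(name): name is "scene" or "top" or "wrist"; returns the picture (384x512x3 uint8, red, green, blue); there is no depth.
- arm.camera_params(name): a dict with "fx", "fy", "cx", "cy" (pixels), "k1" (the pictures are not rectified: a ray, as slopes to the right and down, at radius r is drawn at 1 + k1 r^2 times it, then the intrinsics apply), "xyz" and "attitude" of the camera in the world; the wrist camera has in their place "T_tool_cam" (4x4, takes a point from camera to tool coordinates, whose origin is the TCP and whose axes are the flange's). Camera axes: x right, y down, z forward; pixel columns grow to the right and rows downward; lengths in m; the calibration is good to about 2 mm. A picture is of the moment at which its call begins: read the wrist's pose just before it. camera_params takes no time and is no camera call.
- arm.close_job(): hands the job in; it is judged then, once.
Trained networks look in the newest picture that a camera, given by its name, has taken for a name from the list of things; names that differ only in an ending like _2 or _b are one class to them, and where a whole thing is asked for, a point or a joint stands for the part that bears it (a point fixed in the world has none). Each returns a list of dicts, best first, with "confidence" (0 to 1); they miss things now and then, are a little off and sometimes report something else, mostly with a low value. They report only what shows in the picture. A call takes as long as a camera call. They do not tell look-alikes from the thing itself.
- arm.silhouettes(camera, target): "region" (384x512 bool, what is visible of it) and "bbox" ([centre column, centre row, width, height] in pixels, round what is visible of it).
The state is a dict: "clock": time; "joint_positions": joint angles; "joint_velocities": joint speeds; "joint_efforts": joint torques, N m; "ee_pos": TCP position; "tool_rot": TCP orientation; "wrist_force": force on the tool from outside, world axes, zero at the start; "ft_torque": the same for the moment, N m; "grip_width": finger opening in m; "grasp_force": force on a finger pad.
Only numpy, scipy, OpenCV 4.12 (cv2) and the standard library are available. Lean on these libraries where they do the work, as an engineer would, in place of code of your own. Each camera call takes 0.05 s, during which the arm holds its last target. There are 200 camera calls.

### The job

Three spring feet from a record player stand in a row on the pine checking board. Going along the row from the robot's left to its right, press each foot at least half-way down with the fingertips and let it spring back, then push the red tag behind the softest foot back and down flat. Leave the other two tags standing, and do not lift or shift the feet or anything else on the bench.

Things in the scene. Friction and masses are not known exactly. Their poses are not given: they have to be found in the camera images.
- board: pine checking board, 200 mm (its x, away from the robot) x 380 mm (its y, to the left) x 24 mm, fixed, turned up to 0.3 rad; origin at the centre of its underside, z up. Three round seats 54 mm wide, 6 mm deep at x = -30 mm, y = +110 (left), 0 (middle), -110 mm (right). Behind each, at the same y, a red tag is hinged on a pin along y at x = +30, z = 29 mm
- seat_left (a point): centre of the floor of the left seat (as seen by the robot: left is the board's +y end), 18 mm above the bench, where a foot's underside rests
- seat_middle (a point): centre of the floor of the middle seat (as seen by the robot: left is the board's +y end), 18 mm above the bench, where a foot's underside rests
- seat_right (a point): centre of the floor of the right seat (as seen by the robot: left is the board's +y end), 18 mm above the bench, where a foot's underside rests
- foot_a: record-player spring foot, loose in one of the seats (which foot is in which seat varies): aluminium base disc 52 mm wide, 10 mm tall, open coil spring, aluminium cap 40 mm wide with a black rubber pad on top, 0.28 kg. Origin at the centre of the underside, z up; the pad's top is 47 mm above it when up (65 mm above the bench). The three feet look alike
- pad_a (a joint): how far the pad of foot_a is pressed down, m: 0 = up, 0.014 = on its stop; springs back by itself. The springs are about 0.35, 0.9 and 1.2 N per mm, one in each foot, with 1.5 mm of preload: half-way down takes about 3, 8 and 10 N
- foot_b: record-player spring foot, loose in one of the seats (which foot is in which seat varies): aluminium base disc 52 mm wide, 10 mm tall, open coil spring, aluminium cap 40 mm wide with a black rubber pad on top, 0.28 kg. Origin at the centre of the underside, z up; the pad's top is 47 mm above it when up (65 mm above the bench). The three feet look alike
- pad_b (a joint): how far the pad of foot_b is pressed down, m: 0 = up, 0.014 = on its stop; springs back by itself. The springs are about 0.35, 0.9 and 1.2 N per mm, one in each foot, with 1.5 mm of preload: half-way down takes about 3, 8 and 10 N
- foot_c: record-player spring foot, loose in one of the seats (which foot is in which seat varies): aluminium base disc 52 mm wide, 10 mm tall, open coil spring, aluminium cap 40 mm wide with a black rubber pad on top, 0.28 kg. Origin at the centre of the underside, z up; the pad's top is 47 mm above it when up (65 mm above the bench). The three feet look alike
- pad_c (a joint): how far the pad of foot_c is pressed down, m: 0 = up, 0.014 = on its stop; springs back by itself. The springs are about 0.35, 0.9 and 1.2 N per mm, one in each foot, with 1.5 mm of preload: half-way down takes about 3, 8 and 10 N
- tag_left (a joint): angle of the left tag, rad: 0 = standing, leaning back (away from the robot) 60 degrees above level; grows as it is pushed back and down to 1.047 = flat on the board. Light friction holds it at any angle (about 0.03 N m); it starts between 0 and 0.2
- tag_left_tip (a point): middle of the free edge of the left tag, 46 mm from its hinge pin. The tag is a red plastic plate 36 mm wide, 46 mm long, 3 mm thick with a white label on its robot side; lying flat, its upper face is 30 mm above the bench
- tag_middle (a joint): angle of the middle tag, rad: 0 = standing, leaning back (away from the robot) 60 degrees above level; grows as it is pushed back and down to 1.047 = flat on the board. Light friction holds it at any angle (about 0.03 N m); it starts between 0 and 0.2
- tag_middle_tip (a point): middle of the free edge of the middle tag, 46 mm from its hinge pin. The tag is a red plastic plate 36 mm wide, 46 mm long, 3 mm thick with a white label on its robot side; lying flat, its upper face is 30 mm above the bench
- tag_right (a joint): angle of the right tag, rad: 0 = standing, leaning back (away from the robot) 60 degrees above level; grows as it is pushed back and down to 1.047 = flat on the board. Light friction holds it at any angle (about 0.03 N m); it starts between 0 and 0.2
- tag_right_tip (a point): middle of the free edge of the right tag, 46 mm from its hinge pin. The tag is a red plastic plate 36 mm wide, 46 mm long, 3 mm thick with a white label on its robot side; lying flat, its upper face is 30 mm above the bench
- spanner: small flat steel spanner 130 mm long, lying along the board's near edge (x = -78 mm in the board's frame), 24 mm up on the board; origin under its middle. Leave alone.
- flux: amber flux bottle, 32 mm across, 62 mm tall, standing on the bench off the board's left end; origin at the centre of its underside. Leave alone.
- solder_reel: reel of solder, 60 mm across, 36 mm tall, standing on the bench off the board's right end; origin at the centre of its underside. Leave alone.
- strippers: orange-handled wire strippers, 160 mm long, lying on the bench to the right; origin under the middle. Leave alone.
- post_block: pine block 110 x 80 x 28 mm with two steel binding posts (50 mm tall in all), on the bench near left; origin at the centre of its underside. Leave alone.
- brass_wool: black pot of brass wool, 84 mm across, 65 mm tall, on the bench far right; origin at the centre of its underside. Leave alone.
- screw_jar: glass jar with a red cap, 56 mm across, 70 mm tall, on the bench far left; origin at the centre of its underside. Leave alone.
Things that resemble listed ones, but are neither listed nor needed, are in the scene too. What is shaped like the foot_b but green or purple is not meant. Leave any green look-alike of the foot_a alone.

How it is judged:
By the outcome, as a careful person would: the job done as asked, in the order asked, and still so for the second after the job is handed in, with the robot touching nothing.
It also fails if it takes over 50 s, if anything falls off the work surface, if the arm or the gripper's body presses on something with over 40 N, if the wrist force passes 120 N, or if a joint passes its speed limit or range.

## Working session

There is one attempt and no reset: what is moved stays moved. The work goes in short steps, Python scripts to look and compute and a tool call to move; the robot and the scene stay as the last step left them, time stands still between calls to the robot, and variables do not carry over. Pictures are saved under pics/ and viewed, at most 10 in all, crops included, and the job is handed in when it is done.

Besides the shell and the picture viewer there is one more tool, called after "Request:" as name(argument=value, ...), one argument or row to a line, values as JSON. send_rows: Moves the arm, as the interface text tells. Its arguments: {"type":"object","properties":{"motion":{"type":"array","items":{"type":"array","items":{"type":"number","minimum":-1,"maximum":1}}}},"required":["motion"]}

```bash
mkdir -p pics; python3 - <<'E'
from workcell import arm
import cv2
s=arm.sense();print(s)
for n in ["top","scene"]:
    im=arm.camera(n);cv2.imwrite(f"pics/{n}0.png",im[:,:,::-1])
    print(n,arm.camera_params(n))
    for t in ["board","foot_a","tag_left","spanner","flux","solder_reel"]:
        print(t,[(round(d["confidence"],2),[round(float(v)) for v in d["bbox"]]) for d in arm.silhouettes(n,t)])
print(arm.camera_params("wrist"))
E
```

```text
{'clock': 0.0, 'joint_positions': array([-9.26877543e-01,  3.59385185e-01,  1.10702695e-02, -3.79436898e-04,
       -1.22408730e+00, -2.88090151e-01]), 'joint_velocities': array([-4.51585229e-04, -6.37142574e-05, -4.13721917e-05, -9.19336443e-04,
        9.77082579e-04,  2.48556518e-03]), 'joint_efforts': array([-6.72769802e-04, -5.83315837e+01,  2.93422115e+01,  6.93632796e+00,
       -5.85034228e-03,  3.34490460e-05]), 'ee_pos': array([ 0.23496156, -0.63227647,  0.23036446]), 'tool_rot': array([-1.76913548e-01,  9.84226051e-01,  7.97473873e-04, -2.01421018e-04]), 'wrist_force': array([-0.19599214,  0.59453006,  0.12933813]), 'ft_torque': array([-0.03045791,  0.021686  ,  0.03081928]), 'grasp_force': 0.0, 'grip_width': 0.08561022705201801}
top {'fx': 489.37046230500385, 'fy': 489.37046230500385, 'cx': 261.86563846080657, 'cy': 188.97379316248828, 'k1': 0.05402993505450886, 'xyz': array([ 0.18651321, -0.01568966,  1.6085283 ]), 'attitude': array([-0.6998995 ,  0.70686456, -0.07146669,  0.07331911])}
board [(0.74, [252, 192, 113, 64])]
foot_a [(0.58, [257, 242, 12, 14]), (0.56, [218, 
[... 657 characters left out ...]
 22]), (0.51, [269, 194, 20, 15]), (0.49, [280, 160, 20, 23])]
tag_left []
spanner [(0.8, [283, 188, 36, 22])]
flux [(0.61, [351, 231, 13, 17]), (0.38, [260, 208, 147, 104])]
solder_reel [(0.4, [265, 210, 150, 106])]
{'fx': 280.761869430721, 'fy': 280.761869430721, 'cx': 259.3037399992839, 'cy': 194.79125629952273, 'k1': -0.06859436976411369, 'T_tool_cam': array([[ 7.90939368e-04, -9.45838234e-01, -3.24637350e-01,
         8.47883970e-02],
       [ 9.99999363e-01,  1.00970376e-03, -5.05417978e-04,
         3.71335986e-04],
       [ 8.05831200e-04, -3.24636744e-01,  9.45838430e-01,
        -1.42279768e-01],
       [ 0.00000000e+00,  0.00000000e+00,  0.00000000e+00,
         1.00000000e+00]])}
```

```bash
python3 - <<'E'
import cv2
a=cv2.imread("pics/top0.png")[130:290,150:362]
cv2.imwrite("pics/topc.png",cv2.resize(a,(795,600),interpolation=cv2.INTER_CUBIC))
E
cat > h.py <<'E'
import numpy as np,cv2
from scipy.spatial.transform import Rotation as R
from workcell import arm
def campose(n,s=None):
    p=arm.camera_params(n)
    if n=="wrist":
        T=np.eye(4);T[:3,:3]=R.from_quat(s["tool_rot"]).as_matrix();T[:3,3]=s["ee_pos"];T=T@p["T_tool_cam"]
        return p,T[:3,:3],T[:3,3]
    return p,R.from_quat(p["attitude"]).as_matrix(),np.array(p["xyz"])
def px2w(n,uv,z,s=None):
    p,Rm,t=campose(n,s)
    d=np.array([(uv[0]-p["cx"])/p["fx"],(uv[1]-p["cy"])/p["fy"]]);q=d.copy()
    for _ in range(20): q=d/(1+p["k1"]*(q@q))
    r=Rm@np.array([*q,1]);return t+r*(z-t[2])/r[2]
def w2px(n,X,s=None):
    p,Rm,t=campose(n,s);c=Rm.T@(np.asarray(X)-t);q=c[:2]/c[2];q=q*(1+p["k1"]*(q@q))
    return np.array([p["fx"]*q[0]+p["cx"],p["fy"]*q[1]+p["cy"]])
def rows(s,dest,yaw_delta=0):
    """target world pos -> shift numbers in tool axes"""
    return R.from_quat(s["tool_rot"]).inv().apply(np.asarray(dest)-s["ee_pos"])/0.3
E
python3 - <<'E'
from h import *
for uv in [(218,198),(251,198),(286,199),(257,242)]: print(uv,px2w("top",uv,.062))
print(px2w("top",(252,192),.024))
E
```

```text
(218, 198) [0.48008459 0.12814625 0.062     ]
(251, 198) [0.47898904 0.02205535 0.062     ]
(286, 199) [ 0.47457422 -0.0903962   0.062     ]
(257, 242) [0.33756692 0.00381216 0.062     ]
[0.50630698 0.01957929 0.024     ]
```

View pics/topc.png

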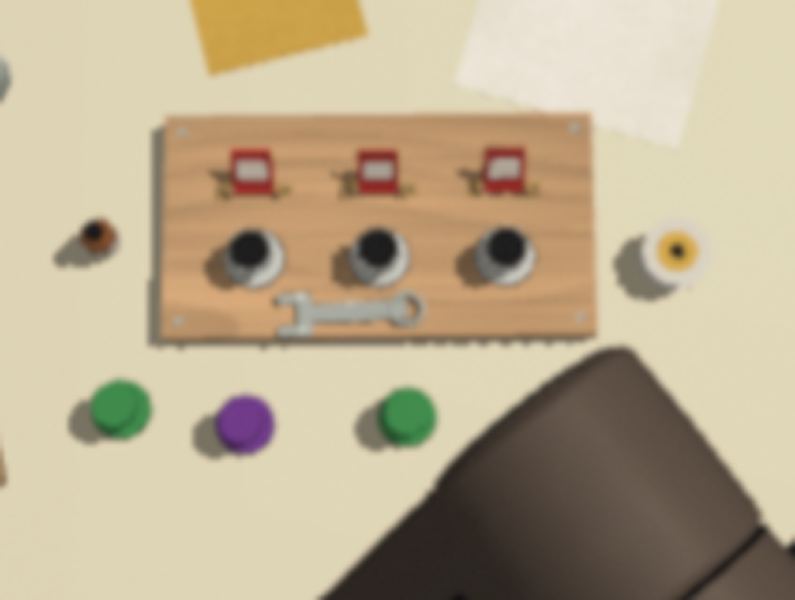

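The top view shows the board with three grey/black feet at crop (250,250), (378,250) and (506,248), each with a red tag behind it. The green and purple look-alikes at crop (120,408), (245,425) and (407,417) stand in front, off the board, so they are not meant. Next I'll work out the board pose, then check it from near with the wrist camera.

```bash
cat >> h.py <<'E'
def fit(P,Q):  # board pts P (n,2) -> world Q
    P=np.array(P);Q=np.array(Q);p=P-P.mean(0);q=Q-Q.mean(0)
    th=np.arctan2((p[:,0]*q[:,1]-p[:,1]*q[:,0]).sum(),(p*q).sum())
    c,s=np.cos(th),np.sin(th);M=np.array([[c,-s],[s,c]]);t=Q.mean(0)-M@P.mean(0)
    return th,t,np.linalg.norm(P@M.T+t-Q,axis=1)
E
python3 - <<'E'
from h import *
f=lambda u,v:(150+u/3.75-.5,130+v/3.75-.5)
C=[(.1,.19),(.1,-.19),(-.1,-.19),(-.1,.19)]
cs=[px2w("top",f(*c),.024)[:2] for c in [(166,117),(592,114),(595,336),(160,342)]]
print(fit(C,cs))
F=[(-.03,.11),(-.03,0),(-.03,-.11)]
fs=[px2w("top",f(*c),.065)[:2] for c in [(250,250),(378,250),(506,248)]]
print(fs,fit(F,fs))
s=arm.sense();Rm=R.from_quat(s["tool_rot"])
print(Rm.as_matrix())
print(rows(s,[.42,.02,.23]))
E
```

```text
(np.float64(-0.0021946821904122674), array([0.51404729, 0.02487104]), array([0.00110752, 0.00096296, 0.00184029, 0.00160626]))
[array([0.48556758, 0.13380446]), array([0.48443628, 0.0242007 ]), array([ 0.48506122, -0.08543835])] (np.float64(-0.0023095624253884717), array([0.51502161, 0.02411965]), array([0.00048246, 0.00058553, 0.00047422]))
[[-9.37370591e-01 -3.48333712e-01  5.94149118e-06]
 [-3.48333712e-01  9.37370590e-01 -4.58097893e-05]
 [ 1.03877149e-05 -4.50103709e-05 -9.99999999e-01]]
[-1.33566139  1.82480304  0.00434274]
```

Request:
send_rows(
  motion=[
    [0,-0.79,0.99,0,0,0,0.1132],
    [0,-0.79,0.99,0,0,0,0.1132],
    [0,-0.79,0.99,0,0,0,0.1132],
    [0,-0.79,0.99,0,0,0,0.1132],
    [0,-0.79,0.99,0,0,0,0.1132],
    [0,-0.79,0.99,0,0,0,0.1132],
    [0,-0.79,0.99,0,0,0,0.1132],
    [0,-0.79,0.99,0,0,0,0.1132],
    [0,-0.79,0.99,0,0,0,0.1132],
    [0,-0.79,0.99,0,0,0,0.1132],
    [0,-0.79,0.99,0,0,0,0.1132],
  ],
)

```text
clock: 1.8
ee_pos: [0.3538, -0.2722, 0.2314]
tool_rot: [0.0, 1.0, -0.0, 0.0]
wrist_force: [-0.3, 0.6, -0.6]
grip_width: -0.0001
grasp_force: 0.0
```

Request:
send_rows(
  motion=[
    [0,-0.3,0.97,0,0,0,0],
    [0,-0.3,0.97,0,0,0,0],
    [0,-0.3,0.97,0,0,0,0],
    [0,-0.3,0.97,0,0,0,0],
    [0,-0.3,0.97,0,0,0,0],
    [0,-0.3,0.97,0,0,0,0],
    [0,-0.3,0.97,0,0,0,0],
    [0,-0.3,0.97,0,0,0,0],
    [0,-0.3,0.97,0,0,0,0],
    [0,-0.3,0.97,0,0,0,0],
  ],
)

```text
clock: 2.8
ee_pos: [0.4435, 0.0178, 0.2312]
tool_rot: [0.001, 1.0, -0.0, -0.0]
wrist_force: [0.1, -0.4, 0.2]
grip_width: 0.0002
grasp_force: 0.0
```

```bash
python3 - <<'E'
from h import *
s=arm.sense();im=arm.camera("wrist");cv2.imwrite("pics/w1.png",im[:,:,::-1])
import pickle;pickle.dump(s,open("s1.pkl","wb"))
print(s["clock"],s["ee_pos"],s["tool_rot"],s["grip_width"],s["wrist_force"])
for t in ["foot_a","tag_left"]:
  for d in arm.silhouettes("wrist",t): print(t,round(d["confidence"],2),np.round(d["bbox"]),)
for y in (.134,.0245,-.0855): print(w2px("wrist",[.4845,y,.065],s),w2px("wrist",[.5445,y,.029],s))
E
```

```text
2.8 [0.4434749  0.01775162 0.23119333] [ 1.05912314e-03  9.99999417e-01 -1.01901682e-04 -1.84957693e-04] 0.00018073960060595786 [ 0.05407899 -0.38786071  0.22351085]
foot_a 0.94 [361.  86.  50.  46.]
foot_a 0.82 [263. 204.  37.  43.]
foot_a 0.76 [244.  88.  45.  48.]
foot_a 0.68 [178. 204.  49.  47.]
foot_a 0.56 [348. 204.  41.  50.]
tag_left 0.74 [347. 257.  31.  35.]
tag_left 0.56 [265. 204.  36.  43.]
[356.85070962 210.5068269 ] [343.44801175 240.84788861]
[265.23413642 210.72326128] [264.48416175 241.19825458]
[173.01455284 210.70220077] [185.04749136 241.03379357]
```

View pics/w1.png

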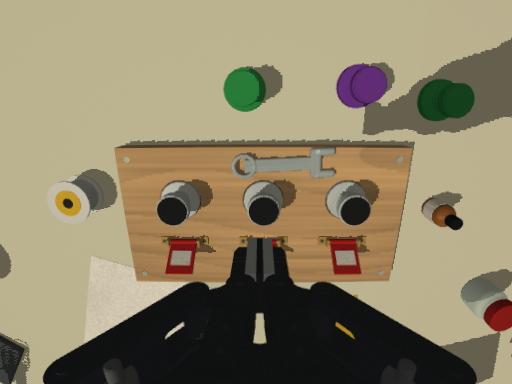

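Wrist view: the pads are at (355,210), (264,211) and (172,210), within 2 px of the predicted positions, so the pose is confirmed. The look-alikes are above them at row ~85, off the board. Next I'll move to hover over the left foot.

Request:
send_rows(
  motion=[
    [0,-0.135,0.385,0,0,0,0],
    [0,-0.135,0.385,0,0,0,0],
    [0,-0.135,0.385,0.1,0,0,0],
    [0,-0.135,0.385,0.25,0,0,0],
    [0,-0.135,0.385,0.4,0,0,0],
    [0,-0.135,0.385,0.5,0,0,0],
    [0,-0.135,0.385,0.5,0,0,0],
    [0,-0.135,0.385,0.5,0,0,0],
  ],
)

```text
clock: 3.75
ee_pos: [0.4847, 0.1344, 0.0819]
tool_rot: [0.0, 1.0, -0.0, -0.0]
wrist_force: [0.7, 0.4, 1.1]
grip_width: -0.0004
grasp_force: 0.0
```

```bash
python3 - <<'E'
from h import *
s=arm.sense();im=arm.camera("wrist");cv2.imwrite("pics/w2.png",im[:,:,::-1])
print(s["clock"],s["ee_pos"],s["wrist_force"],w2px("wrist",[.484,.1335,.065],s),w2px("wrist",s["ee_pos"],s))
E
```

```text
3.75 [0.48470321 0.13439694 0.08191544] [0.69895436 0.43863769 1.0821896 ] [258.05336888 238.68504495] [259.4390765  253.52372867]
```

View pics/w2.png

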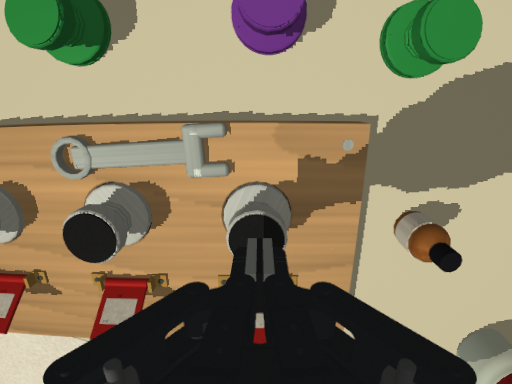

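The closed fingertips (column 260) are centred over the left pad (about (258,239)). Pressing now.

Request:
send_rows(
  motion=[
    [0,0,0,0.03,0,0,0],
    [0,0,0,0.05,0,0,0],
    [0,0,0,0.06,0,0,0],
    [0,0,0,0.07,0,0,0],
    [0,0,0,0.08,0,0,0],
    [0,0,0,0.088,0,0,0],
    [0,0,0,0.09,0,0,0],
    [0,0,0,0.09,0,0,0],
    [0,0,0,0.09,0,0,0],
    [0,0,0,0.09,0,0,0],
  ],
)

```text
clock: 4.8
ee_pos: [0.4844, 0.1349, 0.0545]
tool_rot: [-0.0, 1.0, 0.0, 0.0]
wrist_force: [-0.0, -0.4, 4.2]
grip_width: -0.0003
grasp_force: 2.0
```

4.2 N at 10.5 mm fits the soft spring (0.35 N/mm). Next I'll release it and press the other two.

Request:
send_rows(
  motion=[
    [0,0,0,-0.03,0,0,0],
    [0,0,0,-0.08,0,0,0],
    [0,0,0,-0.15,0,0,0],
    [0,0,-0.15,-0.15,0,0,0],
    [0,0,-0.367,-0.15,0,0,0],
    [0,0,-0.367,-0.15,0,0,0],
    [0,0,-0.367,-0.15,0,0,0],
    [0,0,-0.367,-0.09,0,0,0],
    [0,0,-0.367,-0.09,0,0,0],
    [0,0,-0.367,-0.09,0,0,0],
  ],
)

```text
clock: 5.8
ee_pos: [0.484, 0.025, 0.0814]
tool_rot: [-0.0, 1.0, -0.0, -0.001]
wrist_force: [0.6, 1.0, -0.1]
grip_width: 0.0002
grasp_force: 0.0
```

```bash
python3 - <<'E'
from h import *
s=arm.sense();im=arm.camera("wrist");cv2.imwrite("pics/w3.png",im[:,:,::-1])
print(s["clock"],s["ee_pos"],s["wrist_force"],w2px("wrist",[.4845,.0245,.065],s))
E
```

```text
5.8 [0.48404803 0.0250042  0.08139548] [ 0.63666535  0.9989486  -0.05435928] [258.66145486 240.71589841]
```

View pics/w3.png

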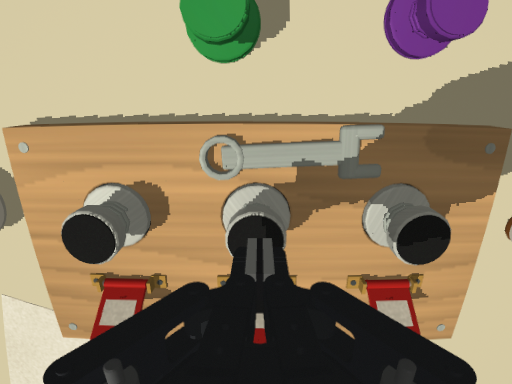

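The left foot is back up (pad at (417,240)), and the fingers are centred on the middle pad at (256,240). Pressing the middle foot.

Request:
send_rows(
  motion=[
    [0,0,0,0.03,0,0,0],
    [0,0,0,0.05,0,0,0],
    [0,0,0,0.06,0,0,0],
    [0,0,0,0.07,0,0,0],
    [0,0,0,0.08,0,0,0],
    [0,0,0,0.088,0,0,0],
    [0,0,0,0.09,0,0,0],
    [0,0,0,0.09,0,0,0],
    [0,0,0,0.09,0,0,0],
    [0,0,0,0.09,0,0,0],
  ],
)

```text
clock: 6.85
ee_pos: [0.4842, 0.0248, 0.0548]
tool_rot: [-0.0, 1.0, 0.0, 0.0]
wrist_force: [-3.8, 3.4, 10.2]
grip_width: 0.0004
grasp_force: 5.1
```

Request:
send_rows(
  motion=[
    [0,0,0,-0.03,0,0,0],
    [0,0,0,-0.08,0,0,0],
    [0,0,0,-0.15,0,0,0],
    [0,0,-0.15,-0.15,0,0,0],
    [0,0,-0.367,-0.15,0,0,0],
    [0,0,-0.367,-0.15,0,0,0],
    [0,0,-0.367,-0.15,0,0,0],
    [0,0,-0.367,-0.09,0,0,0],
    [0,0,-0.367,-0.09,0,0,0],
    [0,0,-0.367,-0.09,0,0,0],
  ],
)

```text
clock: 7.85
ee_pos: [0.4841, -0.0851, 0.0812]
tool_rot: [-0.0, 1.0, -0.0, -0.001]
wrist_force: [0.3, 0.6, 0.8]
grip_width: -0.0002
grasp_force: 0.0
```

Request:
send_rows(
  motion=[
    [0,0,0,0.03,0,0,0],
    [0,0,0,0.05,0,0,0],
    [0,0,0,0.06,0,0,0],
    [0,0,0,0.07,0,0,0],
    [0,0,0,0.08,0,0,0],
    [0,0,0,0.088,0,0,0],
    [0,0,0,0.09,0,0,0],
    [0,0,0,0.09,0,0,0],
    [0,0,0,0.09,0,0,0],
    [0,0,0,0.09,0,0,0],
  ],
)

```text
clock: 8.85
ee_pos: [0.4845, -0.0852, 0.0552]
tool_rot: [-0.0, 1.0, 0.0, 0.0]
wrist_force: [-4.7, 3.9, 13.3]
grip_width: 0.0001
grasp_force: 6.6
```

Request:
send_rows(
  motion=[
    [0,0,0,-0.03,0,0,0],
    [0,0,0,-0.08,0,0,0],
    [0,0,0,-0.2,0,0,0],
    [0,0,0,-0.3,0,0,0],
    [0,0,0,-0.4,0,0,0],
    [0,0,0,-0.4,0,0,0],
  ],
)

```text
clock: 9.45
ee_pos: [0.4867, -0.0853, 0.1784]
tool_rot: [-0.0, 1.0, 0.0, 0.004]
wrist_force: [-0.1, 0.3, -0.7]
grip_width: -0.0001
grasp_force: 0.0
```

```bash
python3 - <<'E'
from h import *
s=arm.sense();im=arm.camera("wrist");cv2.imwrite("pics/w4.png",im[:,:,::-1])
print(s["clock"],s["ee_pos"],s["wrist_force"])
for y in (.134,.0245,-.0855): print(w2px("wrist",[.4845,y,.065],s))
print(rows(s,[.55,.1345,.11]))
E
```

```text
9.45 [ 0.48672733 -0.08532871  0.1784112 ] [-0.12262355  0.29327731 -0.70001082]
[478.27697649 189.4661293 ]
[372.97035311 189.08573239]
[259.23904043 188.82736812]
[-0.20990621  0.73247924  0.22986483]
```

View pics/w4.png

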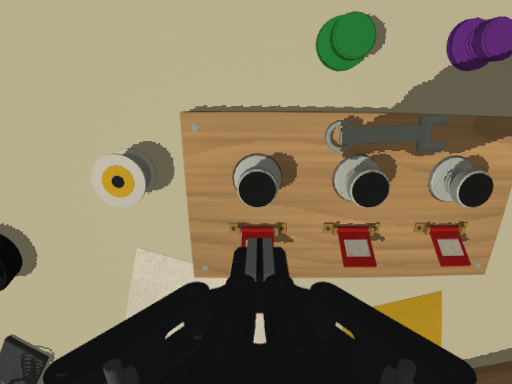

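The forces were 4.2, 10.2 and 13.3 N, so the left foot is softest. The picture shows all the feet back up, with pads at (258,188), (370,188) and (474,188), and the tags standing. Next I'll move to the front of the left tag.

Request:
send_rows(
  motion=[
    [0,-0.18,0.73,0,0,0,0],
    [0,-0.18,0.73,0,0,0,0],
    [0,-0.18,0.73,0,0,0,0],
    [0,-0.18,0.73,0,0,0,0],
    [0,-0.18,0.73,0,0,0,0],
    [0,-0.18,0.73,0.1,0,0,0],
    [0,-0.18,0.73,0.228,0,0,0],
    [0,-0.18,0.73,0.228,0,0,0],
    [0,-0.18,0.73,0.228,0,0,0],
  ],
)

```text
clock: 10.4
ee_pos: [0.5378, 0.1331, 0.1053]
tool_rot: [-0.0, 1.0, -0.001, -0.001]
wrist_force: [-0.0, -0.2, -0.5]
grip_width: 0.0001
grasp_force: 0.0
```

```bash
python3 - <<'E'
from h import *
s=arm.sense()
print(s["clock"],s["ee_pos"],s["wrist_force"])
for p in [(.541,.08),(.541,.057),(.552,.057),(.560,.056),(.566,.049),(.570,.040),(.572,.031),(.572,.029)]: print(p,np.round(rows(s,[p[0],.134,p[1]]),3))
E
```

```text
10.4 [0.53777408 0.13306695 0.10531758] [-0.00104597 -0.24559383 -0.48566082]
(0.541, 0.08) [-0.011  0.003  0.084]
(0.541, 0.057) [-0.011  0.003  0.161]
(0.552, 0.057) [-0.048  0.003  0.161]
(0.56, 0.056) [-0.074  0.003  0.164]
(0.566, 0.049) [-0.095  0.003  0.188]
(0.57, 0.04) [-0.108  0.003  0.217]
(0.572, 0.031) [-0.115  0.004  0.247]
(0.572, 0.029) [-0.115  0.004  0.254]
```

Request:
send_rows(
  motion=[
    [0,-0.01,0.003,0.08,0,0,0],
    [0,-0.01,0.003,0.16,0,0,0],
    [0,-0.01,0.003,0.16,0,0,0],
    [0,-0.048,0.003,0.16,0,0,0],
    [0,-0.074,0.003,0.165,0,0,0],
    [0,-0.095,0.003,0.188,0,0,0],
    [0,-0.108,0.003,0.217,0,0,0],
    [0,-0.115,0.003,0.24,0,0,0],
    [0,-0.115,0.003,0.248,0,0,0],
    [0,-0.115,0.003,0.248,0,0,0],
    [0,-0.115,0.003,0.248,0,0,0],
  ],
)

```text
clock: 11.5
ee_pos: [0.5722, 0.1343, 0.0312]
tool_rot: [-0.0, 1.0, -0.0, -0.0]
wrist_force: [0.9, -0.2, -0.4]
grip_width: 0.0004
grasp_force: 0.0
```

Request:
send_rows(
  motion=[
    [0,0,0,0.004,0,0,0],
    [0,0,0,0.006,0,0,0],
    [0,0,0,0.006,0,0,0],
    [0,0,0,0.006,0,0,0],
  ],
)

```text
clock: 11.9
ee_pos: [0.5725, 0.1345, 0.0305]
tool_rot: [-0.0, 1.0, 0.0, 0.0]
wrist_force: [-1.4, -0.0, 6.9]
grip_width: 0.0003
grasp_force: 3.6
```

Contact at z=30.5 mm with 7 N means the tag is flat. Next I'll lift straight up and check.

Request:
send_rows(
  motion=[
    [0,0,0,-0.03,0,0,0],
    [0,0,0,-0.15,0,0,0],
    [0,0,0,-0.3,0,0,0],
    [0,0,0,-0.45,0,0,0],
    [0,0,-0.17,-0.6,0,0,0],
    [0,0.3,-0.3,-0.67,0,0,0],
    [0,0.4,-0.3,-0.67,0,0,0],
    [0,0.4,-0.3,-0.67,0,0,0],
    [0,0.4,-0.3,-0.67,0,0,0],
    [0,0.4,-0.3,-0.67,0,0,0],
  ],
)

```text
clock: 12.9
ee_pos: [0.4525, 0.0444, 0.232]
tool_rot: [-0.0, 1.0, 0.001, 0.001]
wrist_force: [0.8, -0.5, 0.3]
grip_width: 0.0004
grasp_force: 0.0
```

```bash
python3 - <<'E'
from h import *
s=arm.sense();im=arm.camera("wrist")
cv2.imwrite("pics/w5.png",cv2.resize(im[120:330,80:440,::-1],None,fx=2,fy=2,interpolation=cv2.INTER_CUBIC))
print(s["clock"],s["ee_pos"],s["wrist_force"])
o=lambda X:(np.array(w2px("wrist",X,s))-[80,120])*2
for y in (.134,.0245,-.0855): print("pad",o([.4845,y,.065]))
print("flat tip",o([.5905,.134,.03]),"standing tip",o([.5675,.134,.069]),[o([.571,y,.067]) for y in (.0245,-.0855)])
E
```

```text
12.9 [0.45249919 0.04436561 0.23202878] [ 0.82984568 -0.47337867  0.26385734]
pad [509.95109309 165.9073894 ]
pad [324.69992782 165.82711512]
pad [140.02093826 165.50065338]
flat tip [483.66069801 287.19163754] standing tip [499.27513334 290.17176379] [array([327.18957096, 293.58766981]), array([156.66615752, 292.19919961])]
```

View pics/w5.png

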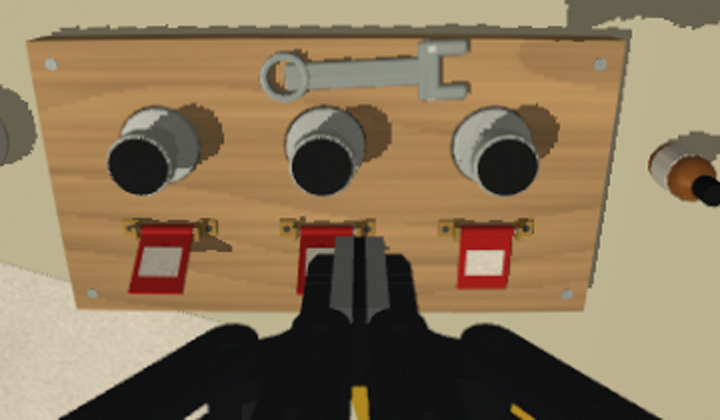

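The left tag now lies flat: its tip is at crop (482,288), against a prediction of (484,287). The middle and right tags still stand, all the feet are up in their seats, and the spanner hasn't moved. Handing in.

```bash
python3 -c "
from workcell import arm
print(arm.close_job())"
```

```text
the job is handed in; nothing more can be done
None
```

I pressed the three feet in order from left to right, found the left one softest (4.2 N, against 10.2 N and 13.3 N), pushed its tag flat, left the other two tags standing, and handed the job in at about 13 s.

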